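Hold the tool-chest lid on its balance point

TASK

The hinge screws of the plywood tool chest have worked loose and I am going to change them, so slide the steel bolt on its lid fully back, then swing the lid up to its balance point just past upright, where it leans neither shut nor over backwards and no weight pulls on the hinges. Finish while still holding the lid there in the gripper, steady, with the bolt still back; never let the lid drop or go right over. Leave the tray, the screw gauge, the pliers and the rasp where they lie.

Things in the scene. Friction and masses are not known exactly. Their poses are not given: they have to be found in the camera images.
- chest: Plywood tool chest 260 deep (its x), 360 wide (y), 112 mm high; it does not shift. Origin: centre of its underside, on the table. Its x axis points from its front (robot side) to its hinge side, y to the left seen from the front, z up. Its top is a fixed frame 112 mm above the table with a hatch lid inset flush. Near the lid's front edge stand a wooden ball pull (y = +55 mm) and a steel bolt (y = -55 mm).
- hinge_line (a point): Middle of the hinge pin line, fixed to the chest at chest (93, 0, 116) mm; the pin line runs along the chest's y axis, 4 mm above the lid's top face. Axes as the chest's.
- lid (a joint): Lid angle, 0 = shut to 2.7 rad, growing as its front edge swings up and over to the hinge side (positive about the chest's y). Lid: 0.4 to 0.7 kg, centre of mass 86 mm from the pin line, hinge almost frictionless: it falls shut from below and over backwards from above its balance point at 1.664 rad (5 degrees past upright, as the pin lies above the panel). Locked until the bolt is drawn 18 mm.
- lid_front (a point): Middle of the lid's front edge, on its top face; moves with the lid. The lid is a plywood panel 12 mm thick, 162 deep, 302 mm wide, with two 12 mm battens beneath; this edge is 163 mm from the pin line. No gap to get a finger under while it is shut.
- pull (a point): Centre of the wooden ball pull, 32 mm across, on a 14 mm stem on the lid; moves with it. When shut it is 139 mm in front of the pin line, 27 mm above the lid's top face and 24 mm behind the lid's front edge; 80 mm of free space either side along the chest's y. The ball can turn between fingers that pinch it along the chest's y, so the gripper need not tilt with the lid.
- bolt (a joint): How far the bolt is drawn: 0 = shot home under the keeper on the chest's front frame, 0.034 m = fully back, at its stop. Positive along the chest's x axis (towards the hinge) while the lid is shut. Slides with about 2 N of friction and stays where it is left. Starts between 0 and 0.007.
- bolt_knob (a point): Middle of the bolt's upright knob: a steel cylinder 13 mm across and 18 mm tall, its top 9 mm above this point and 36 mm above the lid's top face. Moves with the bolt. It stands on a 9 mm rod along the chest's x axis, which runs through two guides 20 mm wide and 15 mm high above the lid, 21 mm in front of the knob (bolt home) and 57 mm behind it.
- parts_tray: Bystander: round stainless magnetic parts tray, 150 mm across, 40 mm high, holding a pinless door hinge, its pin and brass screws (all stuck fast in it). Origin: centre of the underside.
- screw_gauge: Bystander: flat grey plastic screw gauge, 160 x 70 x 5 mm. Origin: centre of the underside.
- pliers: Bystander: needle-nose pliers, 165 mm long, about 15 mm high, lying flat, nose to their +x. Origin: near the pivot, on the table.
- rasp: Bystander: steel rasp with a wooden handle, 325 mm long, about 30 mm high, lying along its x axis. Origin: on the table beneath it, near the middle.

How it is judged (in metres and radians):
On the way:
1. the bolt is drawn fully back (at least 30 of its 34 mm) while the lid is still shut (value of joint bolt above 0.03 m and value of joint lid below 0.04 rad), for 0.2 s.
At the end, for the whole second after the job is handed in: Through the last second the lid stands within 0.06 rad (3.5 degrees) of its balance point at 1.664 rad, still (under 0.1 rad/s), held by the gripper's fingers (they touch it with more than 0.5 N), with the bolt drawn back at least 28 mm (value of joint lid between 1.604 and 1.724 rad and velocity of joint lid between -0.1 and 0.1 rad/s and value of joint bolt above 0.028 m and contact force between the fingers and lid above 0.5 N); the arm keeps its last pose, push and grip.
It fails at once if the lid goes over backwards (more than 0.25 rad past its balance point) (value of joint lid above 1.914 rad).
It fails at once if the lid drops (closes faster than 2.5 rad/s) (velocity of joint lid below -2.5 rad/s).
It fails at once if the tray, the screw gauge, the pliers or the rasp is moved by more than 30 mm (distance of any of parts_tray, screw_gauge, pliers, rasp from where it was at the start of the episode above 0.03 m).
It also fails if it takes over 51 s, if anything falls off the work surface, if the arm or the gripper's body presses on something with over 40 N, if the wrist force passes 120 N, or if a joint passes its speed limit or range.

ROBOT

A 6-joint arm with a two-finger parallel gripper is mounted at the origin on the work surface. World frame = base frame: x ahead of the robot, y to its left, z up, the work surface at z = 0. Lengths are in m, angles in degrees, forces in N, time in s.
With the tool pointing down it reaches from about 0.35 to 0.975 m from the base axis. Payload 7.1 kg.
Tool frame: the origin (TCP) lies at the very end of the fingers, on their centre line; the grasp point (between the pads) lies 19 mm behind it; z points along the fingers, y is the line along which they close (so a half turn about z gives the same grasp; the last joint's range is limited). The gripper opens to 88 mm and grips with 3 to 60 N. Pads are 20 mm wide; open, the fingers measure 115 mm over their backs; the gripper's body (75 mm by 178 mm) begins 61 mm behind the grasp point.
Start: joints at [-69.901, 24.242, 93.386, -0, 62.372, -1.089], TCP at [0.226, -0.583, 0.223] pointing down, gripper open.
Joint ranges: [-172.04, 172.04], [-51.8, 120.97], [4.93, 147.93], [-75.15, 255.16], [6.16, 154.13], [-145.62, 145.62]. Speed limits (degrees/s): [136.94, 136.94, 172.46, 180, 180, 180].

INTERFACE

Orientations are given as a 3x3 rotation matrix whose columns are the frame's x, y, z axes.
In Python, from workcell import ctrl gives the robot as it stands. The module is installed in compiled form; this text tells all that it offers.
- The arm moves only by the tool step_arm, never from a script. Its argument "motion" is a list of rows, each a list of 7 numbers: the shift along the tool's x, y, z scaled (see below), then the turn, a rotation vector about the tool's x, y, z scaled (see below), then the gripper command: -1 is fully open, 1 is shut, values between are in proportion. A call has 1 to 5 rows; each row is the pose to reach, as a shift and turn from the pose commanded when the call began, along the tool's axes at that moment; what a row does not reach only later rows make up. The controller multiplies each number of a shift by 0.3 m and each number of a turn by 90 degrees. A row lasts 1/8 s, in which the tool goes at most 62.5 mm and 10.7 degrees, less where a joint would pass 70% of its speed; a pose out of reach is approached as far as the arm can. A call with a number of a shift or a turn outside -1 to 1 is refused whole. A call with a gripper value outside its range is refused whole. The fingers move at their own pace and stop on an object; the grip force is fixed at half the most. Time passes only in rows, so rows that repeat a pose let the fingers close. It gives the time, the measured TCP pose, the force, the opening and the grip force at its end, in the units of the state.
- ctrl.observe(): the state, without advancing time (a new reading comes with each control period).
- ctrl.get_image(name): name is "scene" or "side" or "wrist"; returns (picture, depth): 420x560x3 uint8, red, green, blue; 420x560 float32, m along the optical axis (not along the pixel's ray), 0 where there is no reading.
- ctrl.calibration(name): a dict with "fx", "fy", "cx", "cy" (pixels), "R" (3x3) and "t" (3): a world point X has camera coordinates R X + t; the wrist camera has in their place "mount" (4x4, takes a point from camera to tool coordinates, whose origin is the TCP and whose axes are the flange's). Camera axes: x right, y down, z forward; pixel columns grow to the right and rows downward; lengths in m; the calibration is good to about 2 mm. A picture is of the moment at which its call begins: read the wrist's pose just before it. calibration takes no time and is no camera call.
- ctrl.hand_in(): hands the job in; it is judged then, once.
Trained networks look in the newest picture that a camera, given by its name, has taken for a name from the list of things; names that differ only in an ending like _2 or _b are one class to them, and where a whole thing is asked for, a point or a joint stands for the part that bears it (a point fixed in the world has none). Each returns a list of dicts, best first, with "p" (0 to 1); they miss things now and then, are a little off and sometimes report something else, mostly with a low value. They report only what shows in the picture. A call takes as long as a camera call.
- ctrl.search_frame(thing, camera): "bbox" ([left, top, right, bottom] in pixels, round what is visible of it).
- ctrl.cut_out(thing, camera): "region" (420x560 bool, what is visible of it) and "bbox" ([left, top, right, bottom] in pixels, round what is visible of it).
The state is a dict: "t": time; "joint_positions": joint angles; "joint_vel": joint speeds; "joint_efforts": joint torques, N m; "tcp_pos": TCP position; "tool_rot": TCP orientation; "contact_force": force on the tool from outside, world axes, zero at the start; "ft_torque": the same for the moment, N m; "finger_gap": opening from 0.0 (shut) to 1.0 (fully open); "gripper_force": force on a finger pad.
Only numpy, scipy, OpenCV 4.12 (cv2) and the standard library are available. Lean on these libraries where they do the work, as an engineer would, in place of code of your own. Each camera call takes 0.05 s, during which the arm holds its last target. There are 200 camera calls.

## Working session

There is one attempt and no reset: what is moved stays moved. The work goes in short steps, Python scripts to look and compute and a tool call to move; the robot and the scene stay as the last step left them, time stands still between calls to the robot, and variables do not carry over. Pictures are saved under pics/ and viewed, at most 10 in all, crops included, and the job is handed in when it is done.

Besides the shell and the picture viewer there is one more tool, called after "Request:" as a command line: name --pt "numbers of a row" for each row, then --argument value for the rest. step_arm: Moves the arm, as the interface text tells. Shifts and turns lie within -1 to 1; 1 stands for 0.3 m of shift or 90 degrees of turn. Its arguments: {"type":"object","properties":{"motion":{"type":"array"}},"required":["motion"]}

```bash
mkdir -p pics
python3 - <<'E'
from workcell import ctrl
import cv2,numpy as np
s=ctrl.observe();print(s)
im,d=ctrl.get_image("scene");cv2.imwrite("pics/scene.png",im[:,:,::-1]);np.savez("scene.npz",im=im,d=d)
for n in ["chest","pull","bolt_knob"]:
  print(n,[(r["p"],r["bbox"]) for r in ctrl.search_frame(n,"scene")][:3])
c=ctrl.calibration("scene");print(c)
print(ctrl.calibration("wrist"))
E
```

```text
{'t': 0.0, 'joint_positions': array([-6.99011523e+01,  2.42855094e+01,  9.34320626e+01,  4.01455688e-04,
        6.23697796e+01, -1.08705659e+00]), 'joint_vel': array([-0.00975626,  0.03834367,  0.06106957,  0.14110809,  0.06455943,
       -0.06966785]), 'joint_efforts': array([ 6.01781849e-04, -5.44636095e+01, -2.73667234e+01,  6.44524838e-02,
        2.27938994e-02, -1.03405578e-04]), 'tcp_pos': array([ 0.22572367, -0.58222259,  0.22188561]), 'tool_rot': array([[ 9.32413924e-01,  3.61391763e-01, -5.18075473e-04],
       [ 3.61392133e-01, -9.32412822e-01,  1.43386041e-03],
       [ 3.51251277e-05, -1.52417981e-03, -9.99998838e-01]]), 'contact_force': array([-0.5147312 ,  0.25613783, -0.08796647]), 'ft_torque': array([-0.06650808,  0.0043968 , -0.01446768]), 'gripper_force': 0.0, 'finger_gap': 1.0038962872182646}
chest [(0.7, [180.9, 163.3, 302.2, 256.3])]
pull [(0.77, [189.9, 172.7, 290.1, 223.2])]
bolt_knob [(0.46, [219.0, 179.7, 219.1, 195.4])]
{'fx': 417.9743154387885, 'fy': 417.9743154387885, 'cx': 269.1571142694953, 'cy': 199.22084845247974, 'R': array([[ 0.04900661,  0.99863578, -0.0180261 ],
       [ 0.69056986, -0.04691669, -0.7217424 ],
       [-0.7216035 ,  0.02292187, -0.691927  ]]), 't': array([-0.14825545, -0.30848917,  1.78819159])}
{'fx': 306.9674541918985, 'fy': 306.9674541918985, 'cx': 284.736774477965, 'cy': 206.22753919052633, 'mount': array([[-6.93906857e-04, -9.56185933e-01, -2.92759253e-01,
         8.08819664e-02],
       [ 9.99999600e-01, -4.98482992e-04, -7.42125662e-04,
        -7.37993068e-04],
       [ 5.63674610e-04, -2.92759651e-01,  9.56185897e-01,
        -1.61428984e-01],
       [ 0.00000000e+00,  0.00000000e+00,  0.00000000e+00,
         1.00000000e+00]])}
```

Run:
```python
import numpy as np,cv2
from workcell import ctrl
z=np.load("scene.npz");im=z["im"];d=z["d"];c=ctrl.calibration("scene")
cv2.imwrite("pics/crop.png",cv2.resize(im[100:320,110:390],None,fx=2.7,fy=2.7,interpolation=cv2.INTER_CUBIC)[:,:,::-1])
v,u=np.mgrid[:420,:560]
P=np.stack([(u-c["cx"])/c["fx"]*d,(v-c["cy"])/c["fy"]*d,d],-1)
X=(P-c["t"])@c["R"]
np.save("X.npy",X)
m=(d>0)&(abs(X[...,2]-.112)<.006);m[:, :150]=0;m[:,340:]=0
pts=X[m][:,:2].astype(np.float32);print(len(pts))
# largest component
n,l,st,ce=cv2.connectedComponentsWithStats(m.astype(np.uint8));k=1+st[1:,4].argmax();print(st[k])
p=X[l==k];print(cv2.minAreaRect(p[:,:2].astype(np.float32)),np.median(p[:,2]))
m2=(d>0)&(X[...,2]>.125)&(X[...,2]<.165);n,l,st,ce=cv2.connectedComponentsWithStats(m2.astype(np.uint8))
for i in range(1,n):
  if st[i,4]>8: print(st[i],X[l==i].mean(0),X[l==i].max(0))
```

```text
7476
[ 178  163  124   73 6334]
((0.5478422045707703, 0.02015608549118042), (0.2667766213417053, 0.36094486713409424), 7.276357650756836) 0.11269143111730845
[538  13   6   9  35] [-0.69384497  1.63167737  0.14548408] [-0.66469691  1.64331519  0.16430925]
[ 251   37  222   18 1786] [-0.42936182  0.62070252  0.14524307] [-0.40757124  1.15774642  0.16498457]
[477  37   6   9  25] [-0.43119501  1.19362893  0.14571093] [-0.41945268  1.20410581  0.1647696 ]
[550  43   5   9  16] [-0.33085099  1.49386794  0.14713607] [-0.31675789  1.50048262  0.16336731]
[469  47   8   9  50] [-0.32828961  1.11629379  0.14491909] [-0.31571357  1.13056993  0.16468667]
[  49   48  158   14 1274] [-0.4313915  -0.50866185  0.14508928] [-0.41011654 -0.13116025  0.1649829 ]
[  0  52  24  13 227] [-0.44604214 -1.0561834   0.14302335] [-0.4211708  -0.99519412  0.16498355]
[518  81   4  11  15] [0.01061896 1.17441168 0.14602129] [0.02104605 1.18076062 0.1649654 ]
[531  83  18  15 163] [0.04829755 1.23479929 0.14519584] [0.06945468 1.27490755 0.1644638 ]
[514  86   2   8  12] [0.04057811 1.136758   0.15063131] [0.04
[... 1098 characters left out ...]
425 0.13475593] [1.13785326 0.40694151 0.14437187]
[344 363   9   9  28] [1.11874701 0.2671194  0.12592608] [1.12819022 0.27552781 0.12773141]
[290 368  17  17 190] [1.13393438 0.15670676 0.13166085] [1.14894246 0.17367902 0.1434523 ]
[  0 377   7  17  74] [ 1.1141688  -0.47012036  0.1279024 ] [ 1.13316568 -0.46391443  0.13328911]
[542 396  18  23 241] [1.22226842 0.65293811 0.13199444] [1.24328741 0.67238662 0.14299896]
[473 403  23  17 218] [1.22524725 0.51817969 0.12794485] [1.23862137 0.53615573 0.13543603]
[324 406  24  14 247] [1.21294617 0.22279154 0.13043409] [1.22484081 0.24487743 0.13676114]
[255 409  24  11 194] [1.20860929 0.08630564 0.13320081] [1.21784394 0.10882793 0.14285722]
```

View pics/scene.png

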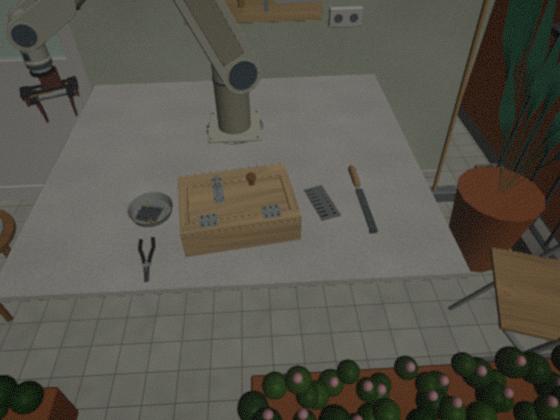

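View pics/crop.png

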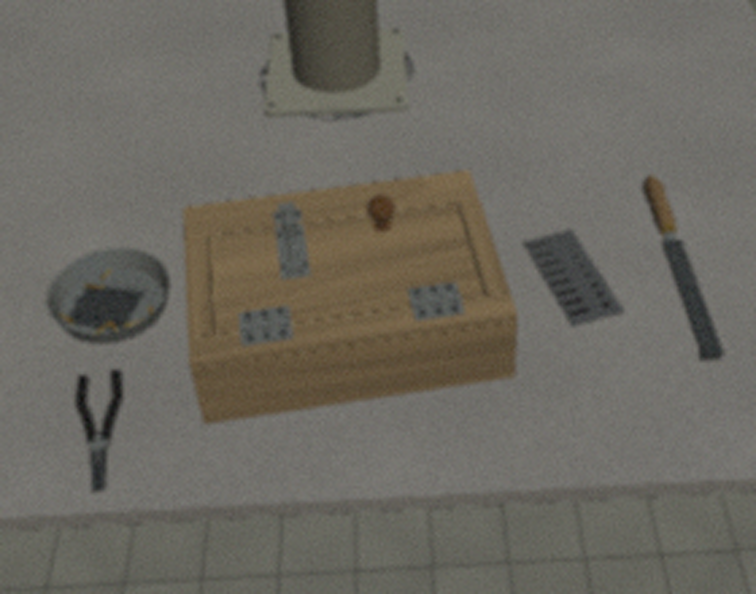

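The picture looks back at the robot. The chest is around (240,200), the ball pull at (251,178), the bolt at (217,185), the tray left, and the gauge and rasp right. The chest comes out at about (0.548, 0.020) with yaw +7.3°, which agrees with the pull and knob positions. I'll move above its front for a close look.

Request:
step_arm --pt "0.52 -0.49 -0.15 0 0 0 -1" --pt "0.52 -0.49 -0.15 0 0 0 -1" --pt "0.52 -0.49 -0.15 0 0 0 -1" --pt "0.52 -0.49 -0.15 0 0 0 -1"

```text
t: 0.7
tcp_pos: [0.319, -0.3869, 0.2683]
tool_rot: [[0.932, 0.363, 0.0], [0.363, -0.932, 0.0], [0.0, 0.0, -1.0]]
contact_force: [1.0, 0.5, 0.2]
finger_gap: 0.999
gripper_force: 0.0
```

Request:
step_arm --pt "0.52 -0.49 -0.1 0 0 0.155 -1" --pt "0.52 -0.49 -0.1 0 0 0.155 -1" --pt "0.52 -0.49 -0.1 0 0 0.155 -1" --pt "0.52 -0.49 -0.1 0 0 0.155 -1"

```text
t: 1.2
tcp_pos: [0.4113, -0.1935, 0.2982]
tool_rot: [[0.992, 0.128, 0.001], [0.128, -0.992, -0.0], [0.001, 0.0, -1.0]]
contact_force: [-0.3, -0.9, 0.3]
finger_gap: 0.998
gripper_force: 0.0
```

Request:
step_arm --pt "0.38 -0.635 -0.03 0 0 0 -1" --pt "0.38 -0.635 -0.03 0 0 0 -1" --pt "0.38 -0.635 -0.03 0 0 0 -1" --pt "0.38 -0.635 -0.03 0 0 0 -1" --pt "0.38 -0.635 -0.03 0 0 0 -1"

```text
t: 1.82
tcp_pos: [0.5002, 0.0094, 0.3065]
tool_rot: [[0.992, 0.13, -0.0], [0.13, -0.992, 0.0], [-0.0, -0.0, -1.0]]
contact_force: [-0.5, -0.4, -0.3]
finger_gap: 0.996
gripper_force: 0.0
```

```bash
cat > h.py <<'E'
import numpy as np,cv2
from workcell import ctrl
def wrist_cloud(name=None):
    s=ctrl.observe();im,d=ctrl.get_image("wrist");c=ctrl.calibration("wrist");M=c["mount"]
    if name: cv2.imwrite(name,im[:,:,::-1])
    v,u=np.mgrid[:420,:560]
    P=np.stack([(u-c["cx"])/c["fx"]*d,(v-c["cy"])/c["fy"]*d,d],-1)
    T=P@M[:3,:3].T+M[:3,3]
    X=T@s["tool_rot"].T+s["tcp_pos"]; X[d<=0]=np.nan
    return s,im,d,X
def blobs(X,lo,hi,xr=(.35,.75),yr=(-.2,.25),mn=20):
    m=(X[...,2]>lo)&(X[...,2]<hi)&(X[...,0]>xr[0])&(X[...,0]<xr[1])&(X[...,1]>yr[0])&(X[...,1]<yr[1])
    n,l,st,_=cv2.connectedComponentsWithStats(m.astype(np.uint8))
    for i in range(1,n):
        if st[i,4]>mn:
            p=X[l==i];print(st[i],"mean",p.mean(0).round(4),"min",p.min(0).round(4),"max",p.max(0).round(4))
E
python3 - <<'E'
from h import *
s,im,d,X=wrist_cloud("pics/w1.png");np.save("Xw.npy",X)
print(s["tcp_pos"],s["t"])
for n in ["pull","bolt_knob"]:
  print(n,[(r["p"],r["bbox"]) for r in ctrl.search_frame(n,"wrist")][:3])
blobs(X,.118,.128);print();blobs(X,.132,.175)
m=(abs(X[...,2]-.112)<.005)
n,l,st,ce=cv2.connectedComponentsWithStats(m.astype(np.uint8));k=1+st[1:,4].argmax();print(st[k])
p=X[l==k];print(cv2.minAreaRect(p[:,:2].astype(np.float32)),np.median(p[:,2]))
E
```

```text
[0.50017726 0.00944638 0.30653663] 1.825
pull []
bolt_knob [(0.86, [325.4, 135.7, 341.0, 213.7]), (0.23, [105.0, 13.5, 454.2, 245.9])]
[162  49  55   8 336] mean [0.6261 0.1262 0.1192] min [0.6193 0.0986 0.118 ] max [0.6323 0.154  0.121 ]
[346  49  55   8 321] mean [ 0.6504 -0.061   0.1192] min [ 0.6437 -0.0892  0.118 ] max [ 0.6568 -0.0335  0.1221]
[322 124  20  52 504] mean [ 0.5528 -0.0337  0.1235] min [ 0.518  -0.0424  0.1182] max [ 0.5758 -0.0215  0.1278]
[319 180  19  38 356] mean [ 0.4897 -0.0418  0.1239] min [ 0.4689 -0.0545  0.1182] max [ 0.5115 -0.0314  0.128 ]

[217 174  29  29 667] mean [0.4962 0.0675 0.149 ] min [0.4783 0.0532 0.1334] max [0.5093 0.0841 0.1559]
[325 174  14  14 139] mean [ 0.5174 -0.0379  0.1447] min [ 0.5101 -0.0446  0.133 ] max [ 0.5229 -0.0325  0.1488]
[  106    14   351   233 70249]
((0.5466607213020325, 0.020691275596618652), (0.25892940163612366, 0.361405611038208), 7.390510559082031) 0.11153274232232993
```

View pics/w1.png

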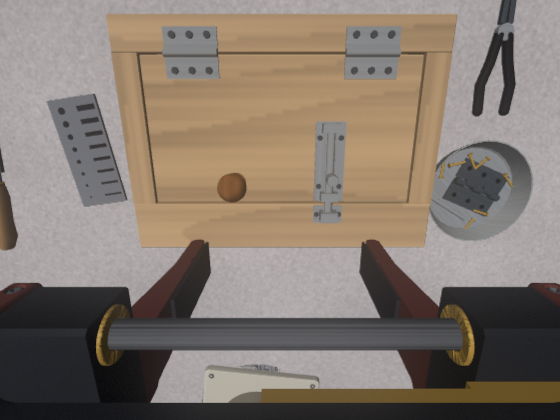

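The wrist view confirms the chest at (0.547, 0.021) with yaw 7.4°. The ball is at pixel (232,187), or world (0.494, 0.069), and the knob at (332,180), or world (0.5165, -0.0386). Both match the model to about 1 mm. Next I'll pinch the knob.

Request:
step_arm --pt "0.033 0.166 0.3 0 0 0 -1" --pt "0.033 0.166 0.5 0 0 0 -0.5" --pt "0.033 0.166 0.585 0 0 0 -0.5" --pt "0.033 0.166 0.585 0 0 0 -0.5" --pt "0.033 0.166 0.585 0 0 0 -0.5"

```text
t: 2.6
tcp_pos: [0.5166, -0.0413, 0.1329]
tool_rot: [[0.992, 0.125, 0.002], [0.125, -0.992, -0.0], [0.002, 0.0, -1.0]]
contact_force: [0.5, -0.8, 0.9]
finger_gap: 0.749
gripper_force: 0.0
```

Request:
step_arm --pt "0 0 0 0 0 0 1" --pt "0 0 0 0 0 0 1" --pt "0 0 0 0 0 0 1" --pt "0 0 0 0 0 0 1" --pt "0 0 0 0 0 0 1"

```text
t: 3.22
tcp_pos: [0.5157, -0.0406, 0.1312]
tool_rot: [[0.992, 0.126, 0.0], [0.126, -0.992, -0.0], [0.0, 0.0, -1.0]]
contact_force: [-0.1, 0.6, -0.7]
finger_gap: 0.22
gripper_force: 0.0
```

Request:
step_arm --pt "0 0 0 0 0 0 1" --pt "0 0 0 0 0 0 1" --pt "0 0 0 0 0 0 1" --pt "0 0 0 0 0 0 1"

```text
t: 3.72
tcp_pos: [0.5157, -0.0405, 0.1311]
tool_rot: [[0.992, 0.126, -0.0], [0.126, -0.992, 0.0], [-0.0, -0.0, -1.0]]
contact_force: [-0.2, 3.3, 1.8]
finger_gap: 0.139
gripper_force: 30.0
```

Request:
step_arm --pt "0.03 0 0 0 0 0 1" --pt "0.06 0 0 0 0 0 1" --pt "0.08 0 0 0 0 0 1" --pt "0.09 0 0 0 0 0 1" --pt "0.09 0 0 0 0 0 1"

```text
t: 4.35
tcp_pos: [0.5433, -0.0369, 0.1311]
tool_rot: [[0.992, 0.126, 0.001], [0.126, -0.992, 0.0], [0.001, -0.0, -1.0]]
contact_force: [-0.6, 5.3, 1.0]
finger_gap: 0.14
gripper_force: 30.0
```

Request:
step_arm --pt "0.007 0 0 0 0 0 1" --pt "0.014 0 0 0 0 0 1" --pt "0.02 0 0 0 0 0 1" --pt "0.02 0 0 0 0 0 1"

```text
t: 4.85
tcp_pos: [0.5469, -0.0364, 0.1311]
tool_rot: [[0.992, 0.126, -0.004], [0.126, -0.992, 0.0], [-0.004, -0.001, -1.0]]
contact_force: [-8.9, 3.1, 8.2]
finger_gap: 0.14
gripper_force: 30.0
```

Request:
step_arm --pt "0.007 0 0 0 0 0 1" --pt "0.007 0 0 0 0 0 1" --pt "0 0 0 0 0 0 1" --pt "-0.004 0 0 0 0 0 0" --pt "-0.004 0 0 0 0 0 -0.5"

```text
t: 5.48
tcp_pos: [0.5481, -0.037, 0.1312]
tool_rot: [[0.992, 0.126, 0.001], [0.126, -0.992, -0.001], [0.001, 0.001, -1.0]]
contact_force: [0.0, -0.1, -0.1]
finger_gap: 0.326
gripper_force: 0.0
```

Request:
step_arm --pt "0 0 0 0 0 0 -0.5" --pt "0 0 -0.05 0 0 0 -0.5" --pt "0 0 -0.1 0 0 0 -0.5" --pt "0 0 -0.2 0 0 0 -0.5" --pt "0 0 -0.2 0 0 0 -0.5"

```text
t: 6.1
tcp_pos: [0.5493, -0.0368, 0.1943]
tool_rot: [[0.992, 0.126, 0.006], [0.126, -0.992, -0.001], [0.006, 0.001, -1.0]]
contact_force: [0.0, -0.0, 0.5]
finger_gap: 0.751
gripper_force: 0.0
```

Run:
```python
from h import *
s,im,d,X=wrist_cloud("pics/w2.png");np.save("Xw.npy",X)
print(s["tcp_pos"],s["tool_rot"].round(4),s["t"])
blobs(X,.118,.128);print();blobs(X,.132,.175)
```

```text
[ 0.54929944 -0.03680508  0.19432903] [[ 9.92e-01  1.26e-01  6.00e-03]
 [ 1.26e-01 -9.92e-01 -5.00e-04]
 [ 5.90e-03  1.30e-03 -1.00e+00]] 6.1
[300  83  77  12 611] mean [ 0.6509 -0.062   0.1191] min [ 0.6446 -0.0899  0.118 ] max [ 0.6572 -0.0343  0.1214]
[ 36  84  80  12 671] mean [0.6264 0.1258 0.1192] min [0.6196 0.0982 0.118 ] max [0.6329 0.1547 0.1214]
[271 146  26  72 980] mean [ 0.5773 -0.0311  0.1236] min [ 0.5483 -0.0424  0.1184] max [ 0.6056 -0.0219  0.1274]
[272 237  24  51 705] mean [ 0.5056 -0.0404  0.1238] min [ 0.4871 -0.0523  0.1182] max [ 0.5329 -0.0315  0.1274]
[273 296  23  14 121] mean [ 0.4746 -0.045   0.1247] min [ 0.4681 -0.0544  0.1184] max [ 0.4771 -0.0349  0.128 ]

[275 216  18  22 311] mean [ 0.5496 -0.0348  0.1444] min [ 0.5417 -0.0415  0.1321] max [ 0.5543 -0.0286  0.1484]
[ 123  255   44   32 1190] mean [0.501  0.0654 0.1469] min [0.4862 0.0526 0.1325] max [0.5103 0.0834 0.1554]
```

Run:
```python
from h import *
X=np.load("Xw.npy");a=np.radians(7.39);R=np.array([[np.cos(a),-np.sin(a)],[np.sin(a),np.cos(a)]])
q=(X[...,:2]-[.5467,.0207])@R
z=X[...,2]
for x in np.arange(-.09,.075,.003):
  m=(abs(q[...,0]-x)<.0015)&(abs(q[...,1]+.055)<.03)&(z>.1185)
  if m.sum()>2: print(round(x,3),m.sum(),"w",np.ptp(q[m][:,1]).round(4),"z",np.percentile(z[m],90).round(4))
```

```text
-0.09 64 w 0.0191 z 0.1291
-0.087 69 w 0.019 z 0.1291
-0.084 70 w 0.019 z 0.1291
-0.081 91 w 0.0193 z 0.129
-0.078 83 w 0.0194 z 0.1286
-0.066 44 w 0.0196 z 0.1262
-0.063 76 w 0.0196 z 0.1266
-0.06 74 w 0.0195 z 0.1265
-0.057 140 w 0.0198 z 0.1264
-0.054 32 w 0.0119 z 0.1233
-0.051 32 w 0.0077 z 0.1239
-0.048 31 w 0.0077 z 0.1236
-0.045 32 w 0.0076 z 0.1236
-0.042 31 w 0.0076 z 0.1238
-0.039 34 w 0.0076 z 0.1237
-0.036 33 w 0.0076 z 0.1235
-0.033 33 w 0.0075 z 0.1239
-0.03 34 w 0.0075 z 0.1238
-0.027 33 w 0.0075 z 0.124
-0.024 32 w 0.0075 z 0.1239
-0.021 13 w 0.0074 z 0.1246
-0.012 17 w 0.0066 z 0.1469
-0.009 47 w 0.011 z 0.1474
-0.006 74 w 0.013 z 0.1478
-0.003 107 w 0.0116 z 0.1474
0.0 133 w 0.0086 z 0.1465
0.003 41 w 0.0081 z 0.1234
0.006 37 w 0.008 z 0.1232
0.009 41 w 0.008 z 0.1241
0.012 1143 w 0.0452 z 0.3028
0.015 2005 w 0.0594 z 0.3037
0.018 6624 w 0.06 z 0.3102
0.021 3869 w 0.06 z 0.2922
0.024 2258 w 0.0599 z 0.2905
0.027 42 w 0.0078 z 0.1239
0.03 41 w 0.0078 z 0.1239
0.033 44 w 0.0078 z 0.1236
0.036 41 w 0.0077 z 0.1235
0.039 45 w 0.0077 z 0.1235
0.042 43 w 0.0077 z 0.1238
0.045 44 w 0.0076 z 0.1242
0.048 44 w 0.0076 z 0.1238
0.051 42 w 0.0076 z 0.1234
```

The bolt reads about 34 mm drawn: front guide at chest x -61, knob home at -40, knob now at -6. I'll go over the pull next.

Request:
step_arm --pt "-0.139 -0.373 0 0 0 0 -0.5" --pt "-0.139 -0.373 0 0 0 0 -0.5" --pt "-0.139 -0.373 0 0 0 0 -0.5" --pt "-0.139 -0.373 0 0 0 0 -0.5"

```text
t: 6.65
tcp_pos: [0.4919, 0.0691, 0.1909]
tool_rot: [[0.992, 0.127, -0.0], [0.127, -0.992, -0.0], [-0.0, 0.0, -1.0]]
contact_force: [0.8, -0.4, 0.2]
finger_gap: 0.75
gripper_force: 0.0
```

Run:
```python
from h import *
s,im,d,X=wrist_cloud("pics/w3.png")
print(s["tcp_pos"],s["tool_rot"].round(4),s["t"])
blobs(X,.132,.175)
```

```text
[0.49192185 0.06906934 0.19092199] [[ 9.919e-01  1.270e-01 -1.000e-04]
 [ 1.270e-01 -9.919e-01 -3.000e-04]
 [-1.000e-04  3.000e-04 -1.000e+00]] 6.65
[430 160  28  21 436] mean [ 0.5481 -0.0328  0.1437] min [ 0.5415 -0.0418  0.1322] max [ 0.554  -0.0282  0.1483]
[ 266  203   43   43 1447] mean [0.4974 0.0694 0.1489] min [0.4799 0.0531 0.1344] max [0.5096 0.0844 0.1558]
```

Request:
step_arm --pt "0.008 0 0.1 0 0 0 -0.5" --pt "0.008 0 0.2 0 0 0 -0.3" --pt "0.008 0 0.233 0 0 0 -0.2" --pt "0.008 0 0.233 0 0 0 0.2" --pt "0.008 0 0.233 0 0 0 1"

```text
t: 7.32
tcp_pos: [0.4951, 0.0692, 0.1221]
tool_rot: [[0.992, 0.125, 0.002], [0.125, -0.992, 0.0], [0.002, 0.0, -1.0]]
contact_force: [0.5, -0.1, 0.2]
finger_gap: 0.414
gripper_force: 0.0
```

Request:
step_arm --pt "0 0 0 0 0 0 1" --pt "0 0 0 0 0 0 1" --pt "0 0 0 0 0 0 1" --pt "0 0 0 0 0 0 1" --pt "0 0 0 0 0 0 1"

```text
t: 7.95
tcp_pos: [0.4952, 0.0679, 0.1222]
tool_rot: [[0.992, 0.127, 0.002], [0.127, -0.992, -0.002], [0.002, 0.002, -1.0]]
contact_force: [2.9, -10.7, -1.9]
finger_gap: 0.349
gripper_force: 30.0
```

Run:
```python
import numpy as np
f=lambda t:np.array([139-np.hypot(139,23)*np.cos(np.arctan2(23,139)+np.radians(t)),-(np.hypot(139,23)*np.sin(np.arctan2(23,139)+np.radians(t))-23)])/300
s=0
for c in [(2,7,13,19,25),(31,37,43,49,55),(61,67,73,78,83),(87,90,92.5,94.5,95.34)]:
  print([f(t).__sub__(f(s)).round(4).tolist() for t in c]);s=c[-1]
```

```text
[[0.003, -0.0161], [0.0128, -0.0559], [0.0291, -0.1023], [0.0502, -0.1467], [0.0758, -0.1886]]
[[0.0299, -0.0391], [0.0636, -0.0748], [0.1009, -0.1068], [0.1414, -0.1347], [0.1846, -0.1582]]
[[0.0454, -0.0189], [0.0925, -0.0329], [0.1408, -0.042], [0.1816, -0.0456], [0.2226, -0.0457]]
[[0.0327, 0.0025], [0.057, 0.0059], [0.0772, 0.0097], [0.0932, 0.0133], [0.0998, 0.015]]
```

Request:
step_arm --pt "0.003 0 -0.016 0 0 0 1" --pt "0.013 0 -0.056 0 0 0 1" --pt "0.029 0 -0.102 0 0 0 1" --pt "0.05 0 -0.147 0 0 0 1" --pt "0.076 0 -0.189 0 0 0 1"

```text
t: 8.57
tcp_pos: [0.5172, 0.0708, 0.179]
tool_rot: [[0.992, 0.127, 0.001], [0.127, -0.992, -0.002], [0.001, 0.003, -1.0]]
contact_force: [2.4, -8.1, -6.0]
finger_gap: 0.353
gripper_force: 30.0
```

Request:
step_arm --pt "0.03 0 -0.039 0 0 0 1" --pt "0.064 0 -0.075 0 0 0 1" --pt "0.101 0 -0.107 0 0 0 1" --pt "0.141 0 -0.135 0 0 0 1" --pt "0.185 0 -0.158 0 0 0 1"

```text
t: 9.2
tcp_pos: [0.5715, 0.0779, 0.2262]
tool_rot: [[0.992, 0.126, -0.001], [0.126, -0.992, -0.002], [-0.001, 0.002, -1.0]]
contact_force: [-0.1, -5.3, -3.0]
finger_gap: 0.35
gripper_force: 30.0
```

Request:
step_arm --pt "0.045 0 -0.019 0 0 0 1" --pt "0.092 0 -0.033 0 0 0 1" --pt "0.141 0 -0.042 0 0 0 1" --pt "0.182 0 -0.045 0 0 0 1" --pt "0.222 0 -0.045 0 0 0 1"

```text
t: 9.82
tcp_pos: [0.6389, 0.0867, 0.2409]
tool_rot: [[0.992, 0.126, 0.002], [0.126, -0.992, -0.001], [0.002, 0.002, -1.0]]
contact_force: [-0.3, -5.6, 4.6]
finger_gap: 0.348
gripper_force: 30.0
```

Request:
step_arm --pt "0.033 0 0.002 0 0 0 1" --pt "0.057 0 0.006 0 0 0 1" --pt "0.077 0 0.01 0 0 0 1" --pt "0.093 0 0.013 0 0 0 1" --pt "0.1 0 0.015 0 0 0 1"

```text
t: 10.45
tcp_pos: [0.6695, 0.0908, 0.2368]
tool_rot: [[0.992, 0.126, 0.005], [0.126, -0.992, -0.001], [0.004, 0.001, -1.0]]
contact_force: [0.7, -3.3, 6.8]
finger_gap: 0.348
gripper_force: 30.0
```

Request:
step_arm --pt "0 0 0 0 0 0 1" --pt "0 0 0 0 0 0 1"

```text
t: 10.7
tcp_pos: [0.6693, 0.0907, 0.2368]
tool_rot: [[0.992, 0.126, 0.005], [0.126, -0.992, -0.001], [0.004, 0.001, -1.0]]
contact_force: [-0.1, -4.3, 6.3]
finger_gap: 0.349
gripper_force: 30.0
```

Run:
```python
from h import *
s=ctrl.observe();print(s["tcp_pos"],s["tool_rot"].round(4),s["contact_force"],s["gripper_force"],s["t"])
im,d=ctrl.get_image("side");cs=ctrl.calibration("side");cv2.imwrite("pics/side.png",im[:,:,::-1])
im2,d2=ctrl.get_image("scene");c2=ctrl.calibration("scene");cv2.imwrite("pics/scene2.png",im2[:,:,::-1])
a=np.radians(7.39);R=np.array([[np.cos(a),-np.sin(a)],[np.sin(a),np.cos(a)]])
for n,dd,c in (("side",d,cs),("scene",d2,c2)):
  v,u=np.mgrid[:420,:560];P=np.stack([(u-c["cx"])/c["fx"]*dd,(v-c["cy"])/c["fy"]*dd,dd],-1);X=(P-c["t"])@c["R"]
  q=np.dstack([(X[...,:2]-[.5467,.0207])@R,X[...,2]])
  np.save(n+"q.npy",q)
  m=(dd>0)&(abs(q[...,1]+.0)<.145)&(q[...,2]>.14)&(q[...,2]<.27)&(q[...,0]>.05)&(q[...,0]<.14)
  print(n,m.sum())
  for z in np.arange(.13,.29,.012):
    k=m&(abs(q[...,2]-z)<.006)
    if k.sum()>5: print(round(z,3),k.sum(),np.percentile(q[k][:,0],[5,25,50,75,95]).round(4))
```

```text
[0.66932966 0.09071058 0.23682188] [[ 9.92e-01  1.26e-01  4.60e-03]
 [ 1.26e-01 -9.92e-01 -9.00e-04]
 [ 4.40e-03  1.50e-03 -1.00e+00]] [-0.14510418 -4.25834175  6.30470991] 30.001092553138733 10.7
side 2148
0.142 108 [0.0643 0.0712 0.0763 0.0773 0.0784]
0.154 175 [0.0647 0.0713 0.0767 0.0779 0.0795]
0.166 169 [0.0656 0.0708 0.0774 0.0785 0.0798]
0.178 178 [0.0663 0.0734 0.0782 0.0793 0.0803]
0.19 176 [0.0672 0.073  0.0788 0.0799 0.081 ]
0.202 179 [0.0675 0.0732 0.0792 0.0806 0.0817]
0.214 179 [0.0683 0.0723 0.0797 0.081  0.0824]
0.226 181 [0.0689 0.0747 0.0807 0.0816 0.0829]
0.238 196 [0.0694 0.0767 0.0815 0.0828 0.0845]
0.25 224 [0.0701 0.0779 0.0824 0.0839 0.1321]
0.262 308 [0.0715 0.0809 0.0835 0.1105 0.1299]
0.274 75 [0.0728 0.0823 0.0837 0.1103 0.1247]
scene 3064
0.142 195 [0.0882 0.0901 0.0912 0.0924 0.0941]
0.154 267 [0.0888 0.0904 0.0915 0.0926 0.094 ]
0.166 268 [0.0896 0.0913 0.0925 0.0935 0.0951]
0.178 291 [0.0903 0.0918 0.0929 0.094  0.0959]
0.19 260 [0.091  0.0926 0.0937 0.0951 0.097 ]
0.202 278 [0.092  0.0933 0.0942 0.0955 0.0975]
0.214 274 [0.0921 0.0938 0.0951 0.0965 0.1221]
0.226 260 [0.0928 0.0947 0.096  0.0972 0.1062]
0.238 265 [0.094  0.0954 0.0965 0.0976 0.1051]
0.25 296 [0.0942 0.096  0.0972 0.0988 0.1364]
0.262 351 [0.0952 0.0969 0.0984 0.1015 0.1358]
0.274 59 [0.0951 0.0974 0.0986 0.1127 0.133 ]
```

View pics/side.png

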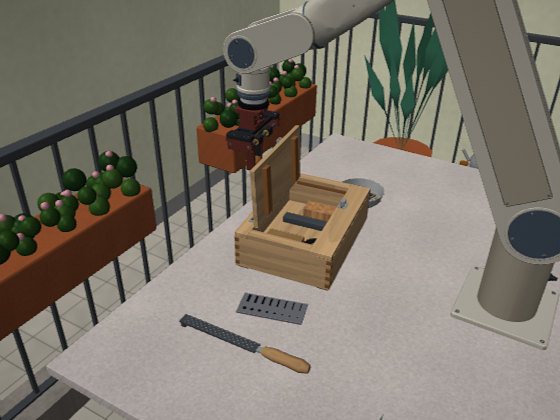

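View pics/scene2.png

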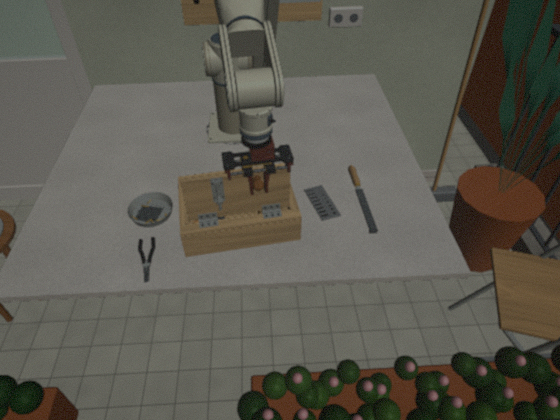

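The lid stands nearly upright in the gripper, with bystanders untouched (scene view: fingers on the pull at (260,180), bolt at (217,190)). Kinematics give about 95°. A rough slope gives 93.4°, so I'll fit the plane properly.

Run:
```python
import numpy as np
def plane(p):
  for _ in range(6):
    c=p.mean(0);n=np.linalg.svd(p-c,full_matrices=False)[2][2];r=(p-c)@n;p=p[abs(r)<max(2*np.median(abs(r)),.001)]
  return n,c,len(p),r.std()
s=np.load("sceneq.npy").reshape(-1,3);d=np.load("sideq.npy").reshape(-1,3)
box=lambda q,a,b:q[np.all((q>a)&(q<b),axis=1)]
for nm,q,a,b in (("scene lid",s,[.08,-.14,.135],[.108,.14,.27]),("scene table",s,[-.3,-.45,-.02],[.3,.45,.02]),("scene back",s,[.12,-.17,.01],[.14,.17,.1]),
 ("side lid",d,[.06,-.14,.135],[.09,.14,.27]),("side table",d,[-.4,-.2,-.02],[.4,.6,.02]),("side left",d,[-.12,.17,.01],[.12,.19,.1])):
  p=box(q,a,b)
  if len(p)<50: print(nm,len(p));continue
  n,c,k,e=plane(p);print(nm,k,n.round(4),c.round(4),e.round(4))
```

```text
scene lid 1611 [-0.9984 -0.0033  0.0563] [ 0.0943 -0.0058  0.2013] 0.0007
scene table 11509 [ 1.2e-03 -5.0e-04  1.0e+00] [0.0762 0.0062 0.0008] 0.001
scene back 1169 [1.0e+00 1.3e-03 1.0e-04] [ 0.1306 -0.0032  0.0568] 0.0007
side lid 852 [-9.986e-01  1.000e-04  5.280e-02] [0.0803 0.0198 0.2063] 0.0006
side table 25250 [ 5.0e-04 -1.5e-03 -1.0e+00] [-8.34e-02  3.32e-01  3.00e-04] 0.0008
side left 1307 [-7.e-04  1.e+00  4.e-04] [-0.0061  0.1778  0.0562] 0.0009
```

Both cameras agree on about 93.1° (1.625 rad), since the ball crept a little in the pads. I'll nudge the lid 2.2° further and re-measure.

Request:
step_arm --pt "0.005 0 0.001 0 0 0 1" --pt "0.011 0 0.003 0 0 0 1" --pt "0.017 0 0.004 0 0 0 1" --pt "0.017 0 0.004 0 0 0 1" --pt "0.017 0 0.004 0 0 0 1"

```text
t: 11.42
tcp_pos: [0.6743, 0.0913, 0.2355]
tool_rot: [[0.992, 0.126, 0.004], [0.126, -0.992, -0.001], [0.004, 0.001, -1.0]]
contact_force: [2.0, -3.7, 5.7]
finger_gap: 0.348
gripper_force: 30.0
```

```bash
cat > lid.py <<'E'
from h import *
def plane(p):
  for _ in range(6):
    c=p.mean(0);n=np.linalg.svd(p-c,full_matrices=False)[2][2];r=(p-c)@n;p=p[abs(r)<max(2*np.median(abs(r)),.001)]
  return n*np.sign(n[2]),c,len(p)
a=np.radians(7.39);R=np.array([[np.cos(a),-np.sin(a)],[np.sin(a),np.cos(a)]])
s=ctrl.observe();print(s["tcp_pos"],s["contact_force"],s["gripper_force"],s["t"])
for n,x0,x1 in (("side",.06,.092),("scene",.08,.11)):
  im,dd=ctrl.get_image(n);c=ctrl.calibration(n)
  v,u=np.mgrid[:420,:560];P=np.stack([(u-c["cx"])/c["fx"]*dd,(v-c["cy"])/c["fy"]*dd,dd],-1);X=(P-c["t"])@c["R"]
  q=np.dstack([(X[...,:2]-[.5467,.0207])@R,X[...,2]]).reshape(-1,3)
  nn,cc,k=plane(q[np.all((q>[x0,-.14,.135])&(q<[x1,.14,.27]),axis=1)])
  print(n,k,"lid",np.pi/2+np.arcsin(nn[2]),cc.round(4))
  if n=="scene":
    k=q[np.all((q>[.10,-.075,.135])&(q<[.14,-.035,.27]),axis=1)];k=k[k[:,0]>.118];print("knob",len(k),np.median(k,0).round(4) if len(k) else "")
E
python3 lid.py
```

```text
[0.67431832 0.0913392  0.23549847] [ 2.04055108 -3.66108974  5.71404331] 30.000983476638794 11.425
side 853 lid 1.663808300305774 [0.0837 0.0183 0.2082]
scene 1510 lid 1.6632608986080457 [ 0.0973 -0.0066  0.2016]
knob 32 [ 0.1281 -0.0558  0.2177]
```

Request:
step_arm --pt "0 0 0 0 0 0 1" --pt "0 0 0 0 0 0 1" --pt "0 0 0 0 0 0 1" --pt "0 0 0 0 0 0 1"

```text
t: 12.02
tcp_pos: [0.6743, 0.0914, 0.2355]
tool_rot: [[0.992, 0.126, 0.004], [0.126, -0.992, -0.001], [0.004, 0.001, -1.0]]
contact_force: [1.5, -4.6, 6.5]
finger_gap: 0.352
gripper_force: 30.0
```

```bash
python3 lid.py && python3 -c "
from workcell import ctrl
print(ctrl.hand_in())"
```

```text
[0.67430054 0.09136515 0.23552474] [ 1.54374569 -4.5749191   6.53526709] 30.00098079442978 12.025
side 820 lid 1.660775139631792 [0.0832 0.0198 0.2058]
scene 1565 lid 1.6606224342154543 [ 0.0971 -0.0043  0.2008]
knob 32 [ 0.1284 -0.0556  0.2177]
the job is handed in; nothing more can be done
None
```

The bolt is fully back, about 34 mm by camera. The gripper is holding the lid steady at about 1.66 rad (balance point 1.664), the bystanders weren't touched, and the job was handed in at about 12 s; no verdict was shown.

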